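# Twin-tip tester on the marked pair of lands of a tilted circuit board

## Robot

A 6-joint arm with a two-finger parallel gripper is mounted at the origin on the work surface. World frame = base frame: x ahead of the robot, y to its left, z up, the work surface at z = 0. Lengths are in mm, angles in rad, forces in N, time in s.
With the tool pointing down it reaches from about 275 to 1000 mm from the base axis. Payload 8.4 kg.
Tool frame: the origin (TCP) lies at the centre of the arm's flange, where the gripper is bolted on; the fingertips stand r.tip_extent ahead of it and the grasp point (between the pads) lies 155 mm ahead of it (r.tip_extent is the distance from the TCP to the fingertips, in mm); z points along the fingers, y is the direction in which the jaws open and shut (so a half turn about z gives the same grasp; the last joint's range is limited). The gripper opens to 85 mm and grips with 20 to 120 N. Pads are 22 mm wide; open, the fingers measure 114 mm over their backs; the gripper's body (76 mm by 85 mm) begins 54 mm behind the grasp point. The pads swing forward as they close: fully open they stand 13 mm farther back than shut.
Start: joints at [1.153, 0.353, 1.633, -0, 1.155, -0.002], TCP at [252.451, 571.75, 404.681] pointing down, gripper open.
Joint ranges: [-2.63, 2.63], [-0.92, 2.1], [0.06, 2.66], [-1.3, 4.44], [0, 2.69], [-3.02, 3.02]. Speed limits (rad/s): [2.22, 2.22, 2.79, 3.14, 3.14, 3.14].

## Interface

Orientations are given as [roll, pitch, yaw] about the fixed x, y, z axes, in that order (R = Rz(yaw) Ry(pitch) Rx(roll)).
In Python, from rig import sense, grab_frame, job, r gives the robot as it stands. The module is installed in compiled form; this text tells all that it offers.
- The arm moves only by the shell command python3 -m creep 'ROWS' [FORCE]. ROWS is JSON, a list of rows, each a list of 7 numbers: the turn, a rotation vector about the tool's x, y, z in rad, then the shift along the tool's x, y, z in mm, then the closure, from 0 (fully open) to 1 (shut). In form: [[wx, wy, wz, dx, dy, dz, fingers], ...]. A call has 1 to 10 rows; each row shifts and turns the pose as measured when the row begins, along the tool's axes as they then stand; what a row does not reach is not made up. A row lasts 1/12 s, in which the tool goes at most 41.7 mm and 7.16 degrees, less where a joint would pass 70% of its speed; a pose out of reach is approached as far as the arm can. A call with a gripper value outside its range is refused whole. The fingers move at their own pace and stop on an object; FORCE is the grip in N (left out, the last holds). Time passes only in rows, so rows that do not move let the fingers close. It gives the time, the measured TCP pose, the force and the opening at its end, in the units of the state.
- sense(): the state, without advancing time (a new reading comes with each control period).
- grab_frame(name): name is "scene" or "side" or "wrist"; returns a dict with "color" (384x512x3 uint8, red, green, blue), "mtx" (3x3 intrinsics, pixels), "distortion" ([k1, k2, p1, p2, k3] as OpenCV has them; the pictures are not rectified), "T" (4x4, takes a point from camera to world coordinates). Camera axes: x right, y down, z forward; pixel columns grow to the right and rows downward; lengths in mm; the calibration is good to about 2 mm. A picture is of the moment at which its call begins. There is no depth.
- job.sign_off(): hands the job in, once; it reports no verdict.
The state is a dict: "clock": time; "qpos": joint angles; "qvel": joint speeds; "joint_efforts": joint torques, N m; "eef_pos": TCP position; "tcp_rot": TCP orientation; "contact_force": force on the tool from outside, world axes, zero at the start; "wrist_torque": the same for the moment, N m; "opening": opening from 0.0 (shut) to 1.0 (fully open).
Only numpy, scipy, OpenCV 4.12 (cv2) and the standard library are available. Lean on these libraries where they do the work, as an engineer would, in place of code of your own. Each camera call takes 0.05 s, during which the arm holds its last target.

## Task

Draw the twin-tip tester out of its charging cradle and measure at the white-framed pair of round lands on the circuit board in the tilted holder: set one tip on each land, with the tester square to the board's face, and press only lightly, so that both spring tips are part-way in but not bottomed. Keep it held steadily like that: the job finishes with the gripper still holding the tester against the lands. Do not turn the board in its holder or disturb the other things on the bench.

Things in the scene. Friction and masses are not known exactly. Their poses are not given: they have to be found in the camera images.
- tester_grip (a point): grip point on the axis of the tester, a grey bar-shaped instrument 142 mm long, about 0.1 kg, at first upright, tips down, in the cradle. It lies 102 mm above the tip ends, 40 mm below the top. Body 30 mm (own x) by 18 mm (own y), from 34 mm above the tip ends to the top: hold it across the 18 mm, on the rubber band 84 to 118 mm up. Own z runs from the tips up, x from tip_a to tip_b
- tester_tips (a point): midway between the ends of the tester's two spring tips when fully out, 102 mm below the grip point along z; same axes. The tips are brass pins, 3 mm thick, 8 mm either side along x, below a black nose of 24 x 10 mm (12 to 34 mm up). With both tips pressed in, this point lies as far below the touched surface as the tips are in
- tester: the whole tester with its tips; origin and axes as for point tester_tips
- tip_a (a joint): how far the spring tip on the tester's -x side is pressed in: 0 fully out, 0.006 m bottomed. It starts to give at 0.8 N and takes 0.4 N more per mm (3.2 N when bottomed)
- tip_b (a joint): the same for the tip on the tester's +x side
- cradle: fixed grey charging cradle, 86 x 68 mm, 65 mm tall; origin at the centre of its underside. The tester stands in a slot 33 x 21 mm, 25 mm deep (narrower below), 1.5 mm play all round, its tip ends 6 mm above the bench, its x along the cradle's x. It leaves straight upward and is clear when lifted by 60 mm
- marked_pair (a point): centre of the marked pair of lands (geoms board_c0 near, board_c1 far), level with their top faces: z is the outward normal of the board, x runs near to far. Lands: round tinned discs, 12 mm wide, 1 mm proud, centres 8 mm either side along x, in a white frame 40 x 23 mm. No part on the board is over 20 mm high, nor within 25 mm of this point. Two equal unframed pairs lie 36 and 72 mm to -y
- board: green circuit board, 100 x 160 mm, clamped in a fixed holder (150 x 250 mm); origin at its centre, 105 mm above the bench; z its outward normal, x its short way (away from the robot), y its long way, the swivel axis. Tilted 10 to 22 degrees, face leaning towards the robot, and locked: it stays put under a light push. Uprights and knobs, 119 mm tall, stand 95 to 126 mm from its centre along y
- tweezers: bystander, to be left alone: steel tweezers, 120 mm long, lying flat, 17 mm wide, 8 mm high; origin at its underside
- solder_reel: bystander, to be left alone: reel of solder wire, 60 mm in diameter, 34 mm high, standing on its flange; origin at its underside
- small_board: bystander, to be left alone: small green circuit board lying flat, 50 x 40 mm, 12 mm high with its parts; origin at its underside
- side_cutters: bystander, to be left alone: side cutters with dark grips, 145 mm long, lying flat, 13 mm high; origin at its underside
- screwdriver: bystander, to be left alone: screwdriver with black handle, 170 mm long, lying flat; origin at its underside
- parts_tray: bystander, to be left alone: shallow grey parts tray, 100 x 75 x 24 mm, with a few components in it; origin at its underside
- flux_bottle: bystander, to be left alone: small white bottle, 34 mm in diameter, 75 mm tall, standing; origin at its underside

How it is judged:
By the outcome, as a careful person would: the job done as asked, in the order asked, and still so for the second after the job is handed in, while the arm keeps its last pose, push and grip.
It also fails if it takes over 34 s, if anything falls off the work surface, if the arm or the gripper's body presses on something with over 40 N, if the wrist force passes 120 N, or if a joint passes its speed limit or range.

## Working session

There is one attempt and no reset: what is moved stays moved. The work goes in short steps, Python scripts to look and compute and a shell command to move; the robot and the scene stay as the last step left them, time stands still between calls to the robot, and variables do not carry over. Pictures are saved under pics/ and viewed, and the job is handed in when it is done.

```bash
mkdir -p pics
python3 - <<'E'
from rig import sense, grab_frame, job, r
import cv2
print(sense(), r.tip_extent)
for n in ["scene","side","wrist"]:
    f=grab_frame(n); cv2.imwrite(f"pics/{n}0.png",f["color"][:,:,::-1]); print(n,f["mtx"].tolist(),f["distortion"],f["T"].round(3).tolist())
E
```

```text
{'clock': 0.0, 'qpos': array([ 1.15260754e+00,  3.53654730e-01,  1.63413101e+00,  5.33557595e-06,
        1.15521698e+00, -2.34993725e-03]), 'qvel': array([-0.0003923 , -0.00052729,  0.00022292,  0.00114301, -0.00033579,
        0.00136042]), 'joint_efforts': array([-4.39956766e-04, -6.05254483e+01, -3.42069483e+01, -1.18316621e-04,
        9.48203669e-03, -1.96694270e-05]), 'eef_pos': array([252.34815262, 571.53337417, 403.95874418]), 'tcp_rot': array([-3.14018261e+00, -8.19192612e-06,  2.72575164e+00]), 'contact_force': array([-0.59612583,  0.59704847,  0.07909281]), 'wrist_torque': array([-0.04196329,  0.02370544, -0.01212542]), 'opening': 0.9967918987535009} 173.4
scene [[357.9604348127675, 0.0, 254.16604840466874], [0.0, 357.9604348127675, 190.54384150628331], [0.0, 0.0, 1.0]] [-0.08444452  0.          0.          0.          0.        ] [[0.402, 0.801, -0.443, 999.933], [0.916, -0.352, 0.195, -224.246], [0.0, -0.484, -0.875, 1038.388], [0.0, 0.0, 0.0, 1.0]]
side [[472.8894944695455, 0.0, 251.2198518133738], [0.0, 472.8894944695455, 190.07105541863496], [0.0, 0.0, 1.0]] [0.03669469 0.         0.         0.         0.        ] [[0.554, -0.476, 0.683, -525.203], [-0.832, -0.334, 0.442, -683.967], [0.018, -0.813, -0.582, 991.734], [0.0, 0.0, 0.0, 1.0]]
wrist [[302.99124047765565, 0.0, 259.88578948214155], [0.0, 302.99124047765565, 189.71409907155808], [0.0, 0.0, 1.0]] [-0.06298161  0.          0.          0.          0.        ] [[0.405, 0.872, 0.275, 182.363], [0.914, -0.386, -0.123, 603.183], [-0.001, 0.301, -0.954, 373.901], [0.0, 0.0, 0.0, 1.0]]
```

View pics/scene0.png

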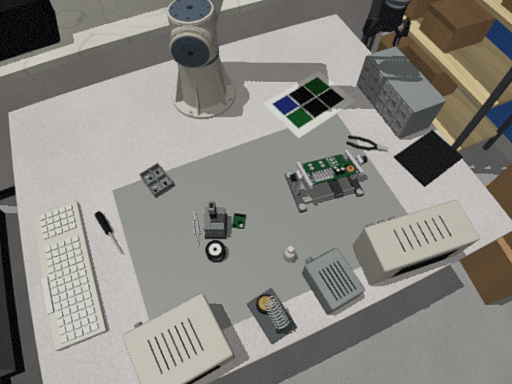

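View pics/side0.png

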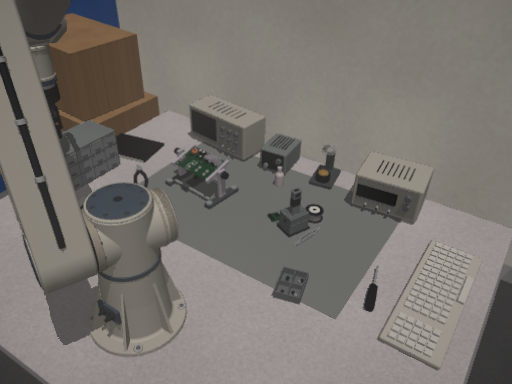

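View pics/wrist0.png

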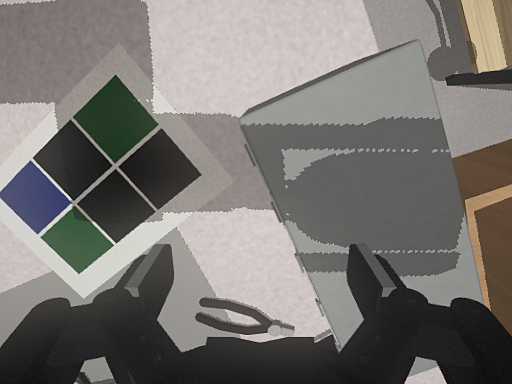

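The scene picture shows the cradle near (215,222), with the tester top near (212,207), and the board near (325,170). The side view shows the cradle at (293,215) and the board at (200,165). I'll enlarge these.

```bash
cat > h.py <<'E'
import numpy as np, cv2
from rig import sense, grab_frame
from scipy.spatial.transform import Rotation as R
def ray(f,uv):
    p=cv2.undistortPoints(np.array([[uv]],float),f["mtx"],f["distortion"])[0,0]
    d=f["T"][:3,:3]@np.array([p[0],p[1],1.]); return f["T"][:3,3],d/np.linalg.norm(d)
def onz(f,uv,z):
    o,d=ray(f,uv); return o+d*(z-o[2])/d[2]
def tri(f1,a,f2,b):
    o1,d1=ray(f1,a);o2,d2=ray(f2,b)
    s=np.linalg.lstsq(np.stack([d1,-d2],1),o2-o1,rcond=None)[0]
    p,q=o1+s[0]*d1,o2+s[1]*d2
    return (p+q)/2,np.linalg.norm(p-q)
def proj(f,P):
    T=np.linalg.inv(f["T"]); rv=cv2.Rodrigues(T[:3,:3])[0]
    return cv2.projectPoints(np.array(P,float).reshape(-1,1,3),rv,T[:3,3],f["mtx"],np.array(f["distortion"]))[0][:,0]
def crop(f,x,y,w,h,s,name):
    c=f["color"][y:y+h,x:x+w,::-1]; cv2.imwrite("pics/"+name,cv2.resize(c,None,fx=s,fy=s,interpolation=cv2.INTER_CUBIC))
E
python3 - <<'E'
from h import *
a=grab_frame("scene");b=grab_frame("side")
import pickle; pickle.dump((a,b),open("f0.pkl","wb"))
crop(a,180,190,80,75,8,"sc_cr.png");crop(a,275,135,100,75,8,"sc_bd.png")
crop(b,265,180,70,70,8,"sd_cr.png");crop(b,160,140,90,70,8,"sd_bd.png")
E
```

```text
(no output)
```

View pics/sc_cr.png

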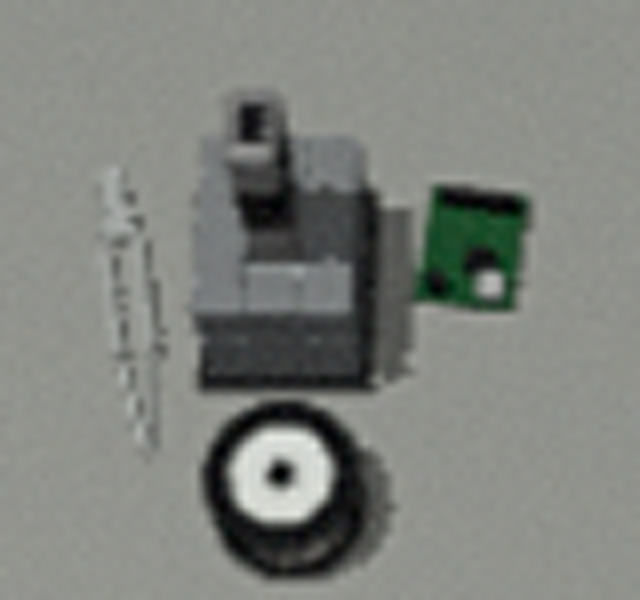

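View pics/sd_cr.png

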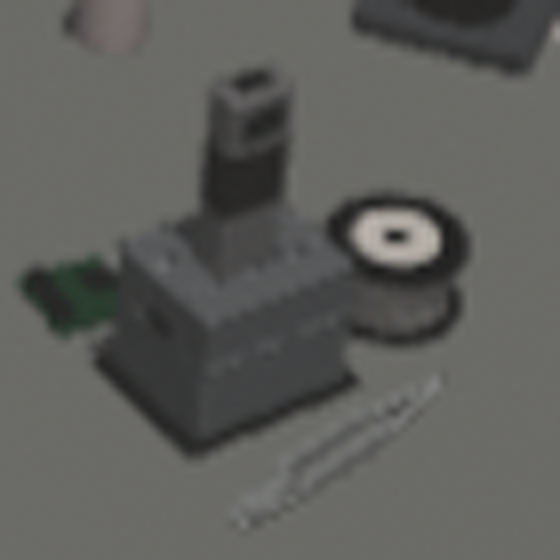

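View pics/sc_bd.png

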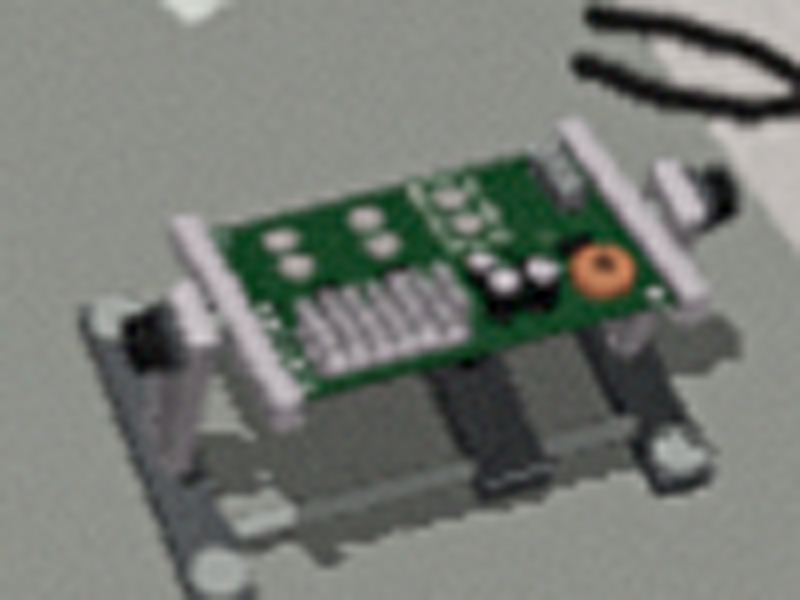

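View pics/sd_bd.png

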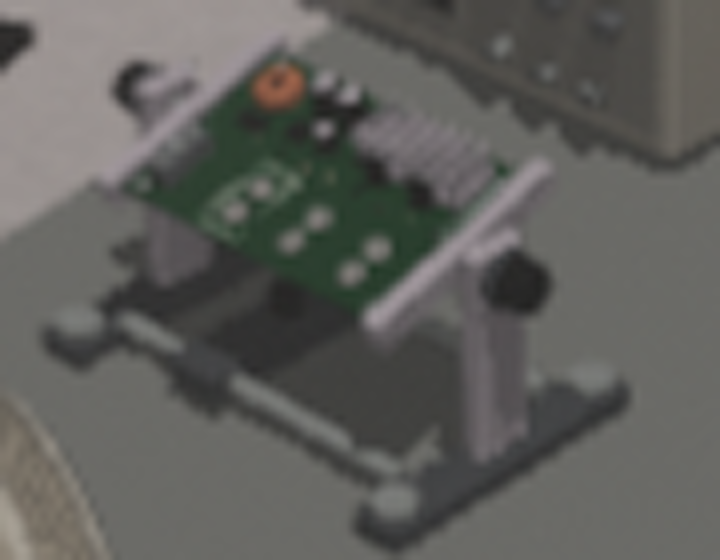

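The scene crop shows the framed lands at crop (452,198) and (470,223), and the other two pairs further left. The side crop shows the framed lands at (235,211) and (262,188). The tester's top centre is at scene crop (254,118) and side crop (250,80). I'll triangulate from these.

Run:
```python
from h import *
import pickle
a,b=pickle.load(open("f0.pkl","rb"))
A=lambda x0,y0,p:(x0+(p[0]+.5)/8-.5,y0+(p[1]+.5)/8-.5)
L=[((452,198),(235,211)),((470,223),(262,188)),((367,217),(291,241)),((384,244),(319,218)),((281,240),(352,272)),((297,266),(378,249))]
P=[]
for s,d in L:
    p,e=tri(a,A(275,135,s),b,A(160,140,d));P.append(p);print(p.round(1),round(e,1))
P=np.array(P)
yv=(P[0]+P[1]-P[4]-P[5])/2; yv/=np.linalg.norm(yv); n=np.linalg.svd(P-P.mean(0))[2][2];n*=np.sign(n[2])
print("pitch",[np.linalg.norm((P[i]+P[i+1]-P[i+2]-P[i+3])/2) for i in (0,2)],"y",yv,"n",n,"yaw",np.degrees(np.arctan2(-yv[0],yv[1])))
p,e=tri(a,A(180,190,(254,118)),b,A(265,180,(250,80)));print("tester top",p.round(1),e)
for q in [(195,315),(355,310),(370,185)]: print("cr sc",onz(a,A(180,190,q),65).round(1))
for q in [(122,243),(207,325),(350,265)]: print("cr sd",onz(b,A(265,180,q),65).round(1))
for q in [(200,385),(370,388)]: print("cr sc0",onz(a,A(180,190,q),0).round(1))
for q in [(97,360),(195,455),(355,378)]: print("cr sd0",onz(b,A(265,180,q),0).round(1))
for q in [(230,92),(278,92),(278,150),(230,150)]: print("tt sc",onz(a,A(180,190,q),148).round(1))
```

```text
[518.8 253.2  98.7] 1.0
[534.5 251.  103.4] 1.7
[513.4 217.5  99.3] 0.8
[529.5 215.2 103.7] 1.4
[509.4 181.2  99.4] 0.9
[524.9 179.2 103.7] 1.1
pitch [np.float64(36.1161175742795), np.float64(36.425190013813015)] y [ 0.13051229  0.99142193 -0.00700765] n [-0.26538551  0.04173114  0.96323883] yaw -7.499381920700222
tester top [ 542.9 -154.   150.7] 1.9853837666419956
cr sc [ 565.7 -194.5   65. ]
cr sc [ 587.4 -139.7   65. ]
cr sc [ 542.4 -116.    65. ]
cr sd [ 524.4 -114.2   65. ]
cr sd [ 498.9 -167.7   65. ]
cr sd [ 564.1 -195.5   65. ]
cr sc0 [ 565.1 -200.7    0. ]
cr sc0 [ 592.6 -140.7    0. ]
cr sd0 [ 525.2 -105.8    0. ]
cr sd0 [ 497.1 -168.2    0. ]
cr sd0 [ 575.7 -198.1    0. ]
tt sc [ 528.2 -156.9  148. ]
tt sc [ 535.  -141.5  148. ]
tt sc [ 556.1 -149.5  148. ]
tt sc [ 549.4 -164.8  148. ]
```

```bash
python3 -m creep '[[0,0,0,-28,-27.3,0,0],[0,0,0,-28,-27.3,0,0],[0,0,0,-28,-27.3,0,0],[0,0,0,-28,-27.3,0,0],[0,0,0,-28,-27.3,0,0],[0,0,0,-28,-27.3,0,0],[0,0,0,-28,-27.3,0,0],[0,0,0,-28,-27.3,0,0],[0,0,0,-28,-27.3,0,0],[0,0,0,-28,-27.3,0,0]]'
```

```text
clock: 1.08
eef_pos: [400.3, 200.5, 402.6]
tcp_rot: [3.138, -0.0, 2.737]
contact_force: [0.9, 1.6, -0.9]
opening: 0.997
```

```bash
cat > go.py <<'E'
from h import *
def goto(pos,Rt):
    """print remaining rotvec (tool axes) and shift (current tool axes)"""
    s=sense(); Rc=R.from_euler('xyz',s['tcp_rot']); 
    print("clock",round(s['clock'],2),"rot",(Rc.inv()*Rt).as_rotvec().round(4),"shift",Rc.inv().apply(np.array(pos)-s['eef_pos']).round(1),"q",s['qpos'].round(2),"F",s['contact_force'].round(1),"op",round(s['opening'],3))
def tool(zt,yt):
    z=np.array(zt,float);z/=np.linalg.norm(z);y=np.array(yt,float);y-=z*(y@z);y/=np.linalg.norm(y)
    return R.from_matrix(np.stack([np.cross(y,z),y,z],1))
E
python3 -c "
from go import *
goto([543,-154,404],tool([0,0,-1],[np.sin(.384),np.cos(.384),0]))"
```

```text
clock 1.08 rot [ 0.0036 -0.0001 -0.0208] shift [-270.8 -269.7   -2.4] q [ 0.46  0.07  2.    0.    1.07 -0.71] F [ 0.9  1.6 -0.9] op 0.997
```

```bash
python3 -m creep '[[0,0,-0.002,-28,-28,0,0],[0,0,-0.002,-28,-28,0,0],[0,0,-0.002,-28,-28,0,0],[0,0,-0.002,-28,-28,0,0],[0,0,-0.002,-28,-28,0,0],[0,0,-0.002,-28,-28,0,0],[0,0,-0.002,-28,-28,0,0],[0,0,-0.002,-28,-28,0,0],[0,0,-0.002,-28,-28,0,0],[0,0,0,-5,-5,0,0]]'
python3 - <<'E'
from go import *
goto([543,-154,404],tool([0,0,-1],[np.sin(.384),np.cos(.384),0]))
f=grab_frame("wrist");import pickle;pickle.dump(f,open("w1.pkl","wb"))
cv2.imwrite("pics/w1.png",f["color"][:,:,::-1])
print(proj(f,[[543,-154,148],[543,-154,65]]))
E
```

```text
clock: 1.92
eef_pos: [541.8, -159.3, 403.8]
tcp_rot: [3.136, 0.007, 2.753]
contact_force: [-0.2, -0.1, 0.3]
opening: 0.999
clock 1.92 rot [ 0.0051  0.0068 -0.005 ] shift [ 0.9  5.3 -0.2] q [-0.29  0.26  1.77  0.    1.11 -1.47] F [-0.2 -0.1  0.3] op 0.999
[[264.22401341 193.19051903]
 [262.73431616 167.878878  ]]
```

View pics/w1.png

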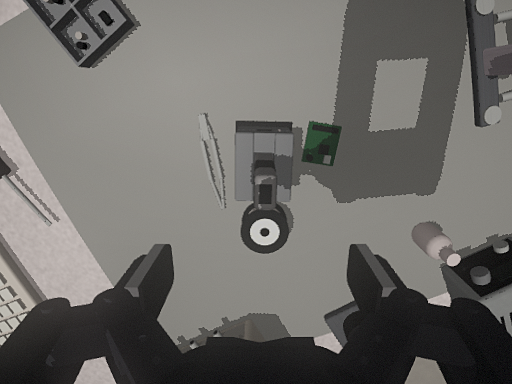

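Run:
```python
from h import *
import pickle
f=pickle.load(open("w1.pkl","rb")); crop(f,215,110,100,110,6,"w1c.png")
```

```text
(no output)
```

View pics/w1c.png

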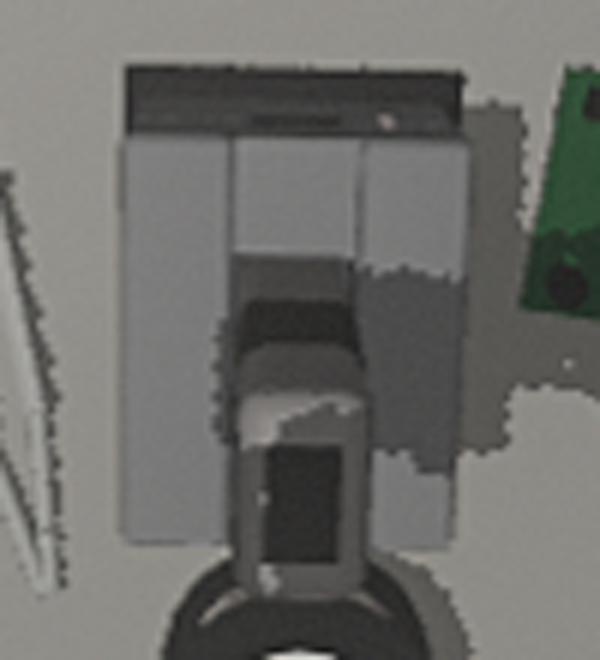

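The wrist crop shows the tester's top face roughly at crop (238..371, 397..592). The cradle top corners are near (124,138), (467,138), (455,548) and (124,542).

Run:
```python
from h import *
import pickle
f=pickle.load(open("w1.pkl","rb"))
A=lambda p:(215+(p[0]+.5)/6-.5,110+(p[1]+.5)/6-.5)
Q=[onz(f,A(p),65) for p in [(124,138),(467,138),(455,548),(124,542)]]
for q in Q: print(q.round(1))
print("centre",np.mean(Q,0).round(1))
def yaw(a,b): d=b-a; return round(np.degrees(np.arctan2(d[1],d[0])),1),round(np.linalg.norm(d),1)
print(yaw(Q[0],Q[3]),yaw(Q[1],Q[2]),yaw(Q[0],Q[1]),yaw(Q[3],Q[2]))
T=[onz(f,A(p),148) for p in [(238,397),(371,397),(365,592),(241,592)]]
print("top",np.mean(T,0).round(1),yaw(T[0],T[3]),yaw(T[1],T[2]),yaw(T[0],T[1]),yaw(T[3],T[2]))
D=[onz(f,A(p),148) for p in [(265,447),(341,447),(338,563),(267,563)]]
print("disp",np.mean(D,0).round(1),yaw(D[0],D[3]),yaw(D[1],D[2]))
```

```text
[ 498.5 -165.8   65. ]
[ 520.4 -112.4   65. ]
[ 588.5 -140.1   65. ]
[ 564.6 -194.9   65. ]
centre [ 543.  -153.3   65. ]
(np.float64(-23.7), np.float64(72.2)) (np.float64(-22.2), np.float64(73.5)) (np.float64(67.6), np.float64(57.8)) (np.float64(66.5), np.float64(59.7))
top [ 542.6 -153.   148. ] (np.float64(-21.8), np.float64(26.8)) (np.float64(-23.1), np.float64(26.8)) (np.float64(67.6), np.float64(17.1)) (np.float64(67.5), np.float64(16.5))
disp [ 543.8 -153.6  148. ] (np.float64(-21.5), np.float64(16.0)) (np.float64(-23.1), np.float64(16.0))
```

```bash
python3 -m creep '[[0.005,0.007,0.007,0.5,5.3,30,0],[0,0,0,0,0,30,0],[0,0,0,0,0,25,0],[0,0,0,0,0,15,0]]'
python3 -c "
from go import *
a=np.radians(22.7);goto([543.2,-153.4,263],tool([0,0,-1],[np.sin(a),np.cos(a),0]))"
```

```text
clock: 2.3
eef_pos: [544.3, -153.3, 304.5]
tcp_rot: [3.139, 0.006, 2.74]
contact_force: [-1.4, -0.1, 0.2]
opening: 1.001
clock 2.3 rot [ 0.0024  0.0063 -0.0054] shift [ 1.2 -0.6 41.5] q [-0.28  0.38  1.85  0.    0.91 -1.45] F [-1.4 -0.1  0.2] op 1.001
```

```bash
python3 -m creep '[[0.002,0.006,-0.005,1.2,-0.6,20,0],[0,0,0,0,0,14,0],[0,0,0,0,0,7,0],[0,0,0,0,0,0,0]]'
python3 - <<'E'
from go import *
a=np.radians(22.7);goto([543.2,-153.4,263],tool([0,0,-1],[np.sin(a),np.cos(a),0]))
f=grab_frame("wrist");cv2.imwrite("pics/w2.png",f["color"][:,:,::-1])
E
```

```text
clock: 2.63
eef_pos: [540.0, -148.9, 258.0]
tcp_rot: [3.141, -0.008, 2.747]
contact_force: [0.8, -0.5, -0.2]
opening: 1.002
clock 2.63 rot [ 0.0004 -0.0083  0.0016] shift [-4.7 -3.  -5. ] q [-0.27  0.44  1.89  0.    0.82 -1.45] F [ 0.8 -0.5 -0.2] op 1.002
```

View pics/w2.png

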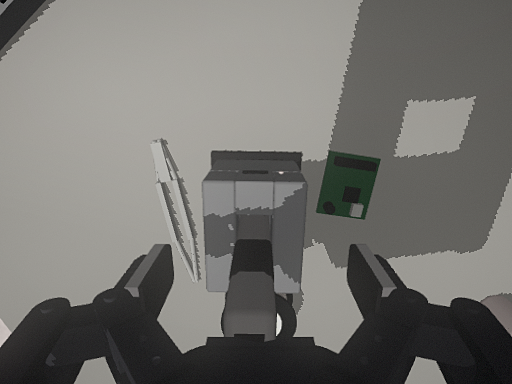

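Run:
```python
from go import *
for i in range(3):
    f=grab_frame("wrist");s=sense();print(s['clock'],s['eef_pos'].round(2),s['tcp_rot'].round(4), s['qpos'].round(4), f["T"][:3,3].round(2))
```

```text
2.7333 [ 540.75 -149.28  259.61] [ 3.141  -0.0058  2.7469] [-2.7240e-01  4.3670e-01  1.8845e+00  1.8000e-03  8.2610e-01 -1.4498e+00] [ 469.39 -118.65  229.16]
2.7833 [ 541.16 -149.53  260.21] [ 3.1409 -0.0044  2.7469] [-2.7260e-01  4.3610e-01  1.8837e+00  1.7000e-03  8.2600e-01 -1.4499e+00] [ 469.96 -119.01  229.92]
2.8333 [ 541.34 -149.75  260.51] [ 3.1408 -0.0035  2.7467] [-2.7290e-01  4.3580e-01  1.8833e+00  1.6000e-03  8.2590e-01 -1.4499e+00] [ 470.4  -119.3   230.41]
```

```bash
python3 -c "
from go import *
a=np.radians(22.7);goto([543.2,-153.4,263],tool([0,0,-1],[np.sin(a),np.cos(a),0]))"
python3 -m creep '[[0,-0.003,0,-3,-2.5,-2.5,0],[0,0,0,0,0,0,0],[0,0,0,0,0,0,0]]'
python3 -c "
from go import *
a=np.radians(22.7);goto([543.2,-153.4,263],tool([0,0,-1],[np.sin(a),np.cos(a),0]))"
```

```text
clock 2.83 rot [ 0.0008 -0.0035  0.0013] shift [-3.1 -2.6 -2.5] q [-0.27  0.44  1.88  0.    0.83 -1.45] F [-0.2  0.3 -0.3] op 0.999
clock: 3.08
eef_pos: [544.4, -153.7, 266.0]
tcp_rot: [3.14, 0.004, 2.747]
contact_force: [-0.8, 0.9, -0.2]
opening: 1.003
clock 3.08 rot [0.0014 0.0044 0.0013] shift [ 1.2 -0.1  3. ] q [-0.28  0.43  1.87  0.    0.83 -1.45] F [-0.8  0.9 -0.2] op 1.003
```

```bash
python3 -m creep '[[0.001,0.004,0.001,1.2,-0.1,2,0]]'
python3 - <<'E'
from go import *
a=np.radians(22.7)
f=grab_frame("wrist");f=grab_frame("wrist");f=grab_frame("wrist")
goto([543.2,-153.4,263],tool([0,0,-1],[np.sin(a),np.cos(a),0]))
cv2.imwrite("pics/w3.png",f["color"][:,:,::-1])
s=sense();g=s['eef_pos']+R.from_euler('xyz',s['tcp_rot']).apply([0,0,155]);print("grasp",g)
print(proj(f,[[543.2,-153.4,148],[543.2,-153.4,65]]))
E
```

```text
clock: 3.17
eef_pos: [543.8, -153.7, 265.0]
tcp_rot: [3.141, 0.003, 2.745]
contact_force: [-0.1, -0.5, 0.2]
opening: 1.0
clock 3.32 rot [0.0003 0.0002 0.0001] shift [-0.1  0.1  1. ] q [-0.28  0.43  1.88  0.    0.83 -1.45] F [-0.1 -0.3  0.1] op 0.998
grasp [ 543.12299039 -153.38884554  109.04146966]
[[258.22667889 324.51770485]
 [258.88584389 226.44393702]]
```

View pics/w3.png

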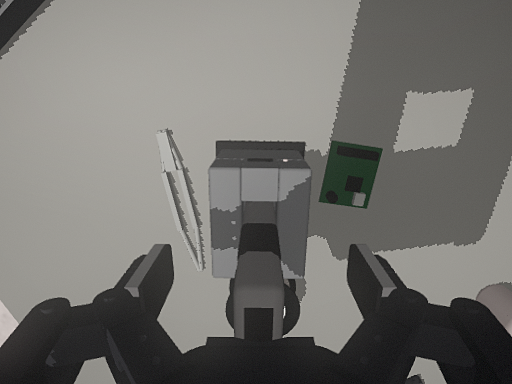

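The tester is centred between the fingers, at column 259 against 260, so I'll close the gripper.

```bash
python3 -m creep '[[0,0,0,0,0,0.5,1],[0,0,0,0,0,0,1],[0,0,0,0,0,0,1],[0,0,0,0,0,0,1],[0,0,0,0,0,0,1],[0,0,0,0,0,0,1],[0,0,0,0,0,0,1],[0,0,0,0,0,0,1],[0,0,0,0,0,0,1],[0,0,0,0,0,0,1]]' 50
python3 -c "
from go import *
a=np.radians(22.7);goto([543.2,-153.4,263],tool([0,0,-1],[np.sin(a),np.cos(a),0]))"
```

```text
clock: 4.15
eef_pos: [542.8, -153.2, 263.0]
tcp_rot: [3.141, -0.001, 2.746]
contact_force: [-0.0, -0.6, 0.3]
opening: 0.202
clock 4.15 rot [ 0.0003 -0.0012  0.0001] shift [-0.5  0.   0. ] q [-0.28  0.43  1.88  0.    0.83 -1.45] F [-0.  -0.6  0.3] op 0.202
```

```bash
python3 -m creep '[[0,0,0,0,0,-5,1],[0,0,0,0,0,-10,1],[0,0,0,0,0,-15,1],[0,0,0,0,0,-15,1],[0,0,0,0,0,-15,1],[0,0,0,0,0,-20,1],[0,0,0,0,0,-20,1],[0,0,0,0,0,-15,1],[0,0,0,0,0,-8,1]]'
python3 - <<'E'
from go import *
f=grab_frame("wrist");f=grab_frame("wrist");g=grab_frame("scene");h=grab_frame("side")
a=np.radians(22.7);goto([543.2,-153.4,400],tool([0,0,-1],[np.sin(a),np.cos(a),0]))
im=np.hstack([f["color"],]);cv2.imwrite("pics/w4.png",f["color"][:,:,::-1])
crop(g,160,110,140,150,4,"g4.png");crop(h,240,110,120,150,4,"h4.png")
E
```

```text
clock: 4.9
eef_pos: [542.1, -153.2, 394.7]
tcp_rot: [-3.141, -0.003, 2.745]
contact_force: [-0.5, -0.5, -0.6]
opening: 0.198
clock 5.1 rot [-0.0005 -0.006   0.0001] shift [-1.6  0.3 -8.4] q [-0.28  0.27  1.78  0.    1.1  -1.45] F [ 0.   0.8 -1.1] op 0.202
```

View pics/g4.png

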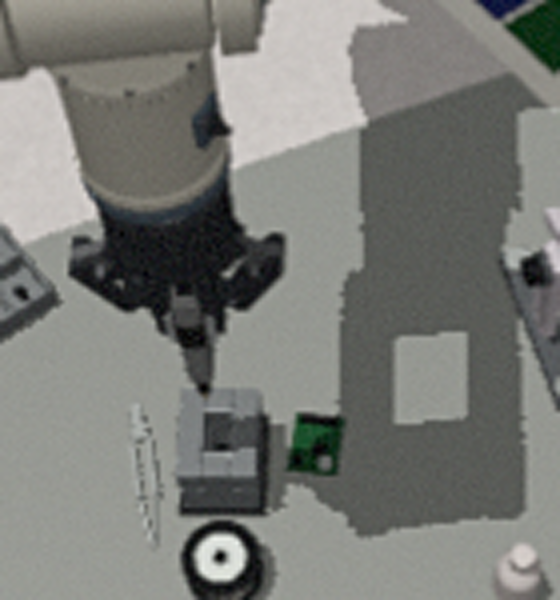

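View pics/h4.png

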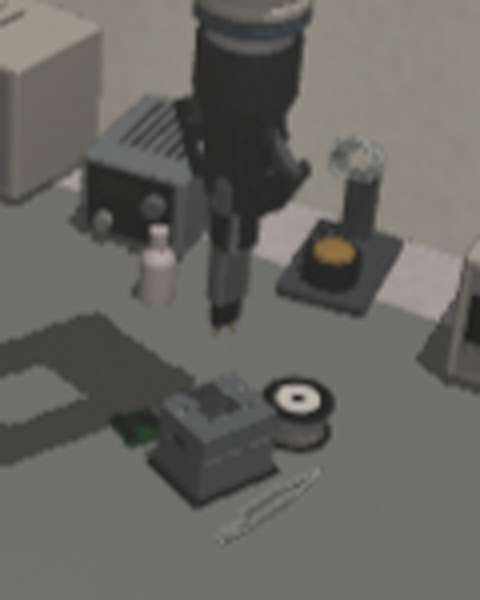

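View pics/w4.png

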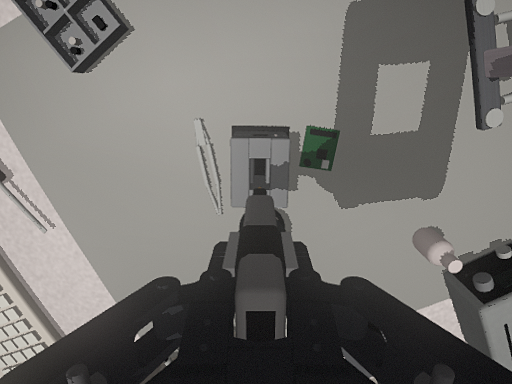

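The tester is out of the cradle and hanging straight: in the side crop its tips are at about (222,332) above the empty slot. Next I work out the viewing pose beside the board.

```bash
cat >> go.py <<'E'
def board(C=(526.7,252.1,101.0),yaw=-7.5,tilt=15.5):
    B=R.from_euler('z',yaw,degrees=True)*R.from_euler('y',-tilt,degrees=True)
    x,y,n=B.as_matrix().T
    return np.array(C),x,y,n
def hov(h,dx=0,dy=0,L=257,**k):
    C,x,y,n=board(**k); goto(C+n*(L+h)+x*dx+y*dy,tool(-n,y))
E
python3 -c "
from go import *
print(board());hov(80,0,-60)"
```

```text
(array([526.7, 252.1, 101. ]), array([ 0.95538646, -0.12577901,  0.26723838]), array([1.30526192e-01, 9.91444861e-01, 3.46944695e-18]), array([-0.26495211,  0.03488161,  0.96363045]))
clock 5.1 rot [-0.0356 -0.275  -0.2637] shift [241.4 286.5 -32.9] q [-0.28  0.27  1.78  0.    1.1  -1.45] F [ 0.   0.8 -1.1] op 0.202
```

```bash
python3 -m creep '[[0,0,0,12,14,-12,1],[0,0,0,24,28,-14,1],[0,0,0,24,28.5,-5,1],[0,0,0,24,28.5,0,1],[0,0,0,24,28.5,0,1],[0,0,0,24,28.5,0,1],[0,0,0,24,28.5,0,1],[0,0,0,24,28.5,0,1],[0,0,0,24,28.5,0,1],[0,0,0,15,15,0,1]]'
python3 -c "
from go import *
hov(80,0,-60)"
```

```text
clock: 5.93
eef_pos: [432.3, 176.2, 412.2]
tcp_rot: [-3.132, -0.024, 2.736]
contact_force: [0.9, -0.6, -1.0]
opening: 0.21
clock 5.93 rot [-0.0439 -0.2936 -0.2726] shift [ 14.   24.6 -13.5] q [ 0.38  0.1   1.94  0.01  1.12 -0.79] F [ 0.9 -0.6 -1. ] op 0.21
```

```bash
python3 -m creep '[[-0.009,-0.058,-0.054,3,4,-3,1],[-0.009,-0.058,-0.054,3,4,-3,1],[-0.009,-0.058,-0.054,3,4,-3,1],[-0.009,-0.058,-0.054,3,4,-3,1],[-0.005,-0.04,-0.04,2,3,-2,1]]'
python3 - <<'E'
from go import *
grab_frame("wrist");grab_frame("wrist");f=grab_frame("wrist");hov(80,0,-60)
import pickle;pickle.dump(f,open("w5.pkl","wb"));cv2.imwrite("pics/w5.png",f["color"][:,:,::-1])
C,x,y,n=board();print(proj(f,[C-8*x,C+8*x]).round(1))
E
```

```text
clock: 6.35
eef_pos: [419.4, 204.0, 417.6]
tcp_rot: [-3.136, 0.246, 3.012]
contact_force: [0.7, 0.3, -0.5]
opening: 0.201
clock 6.5 rot [-0.0058 -0.0283 -0.0023] shift [-11.7   2.   -5.4] q [ 0.5   0.04  2.01 -0.19  0.91 -0.83] F [ 0.  -0.3 -0.7] op 0.204
[[320.7 184.6]
 [319.9 199.2]]
```

View pics/w5.png

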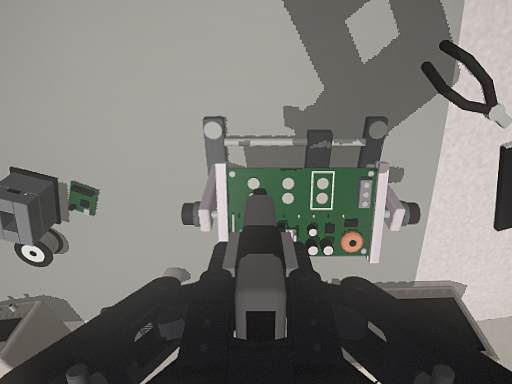

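The wrist picture shows the white frame at about (322,190), with its lands at (322,183) and (322,198). The prediction was (320,185) and (320,199). I'll measure the centroids.

Run:
```python
from go import *
import pickle
f=pickle.load(open("w5.pkl","rb")); crop(f,220,160,165,60,4.8,"w5c.png")
im=f["color"].astype(int)
m=((im.min(2)>95)&(im.max(2)-im.min(2)<40)).astype(np.uint8); m[:160]=0;m[220:]=0;m[:,:228]=0;m[:,374:]=0
n,l,s,c=cv2.connectedComponentsWithStats(m)
for i in range(1,n):
    if s[i,4]>15: print(s[i],c[i].round(2))
```

```text
[228 160  76   8 536] [265.28 163.04]
[329 160  29   7 185] [342.98 163.03]
[367 164   7   4  26] [370.19 165.38]
[229 171   7   7  39] [231.87 173.79]
[310 171  25  39 263] [321.38 189.59]
[368 171   6   6  30] [370.43 173.33]
[247 178  13  12 118] [253.11 183.19]
[282 178  13  12 119] [287.77 183.24]
[317 178  12  12 113] [322.37 183.16]
[358 180  15  28 330] [364.94 193.41]
[282 193  12  11 111] [287.46 197.96]
[316 193  12  11 108] [321.57 197.92]
[232 214   3   6  17] [232.94 216.65]
```

View pics/w5c.png

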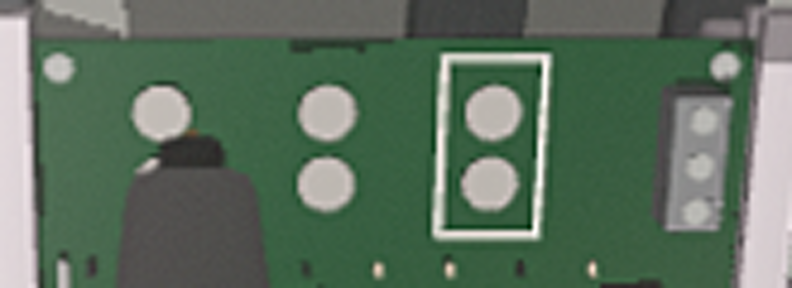

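Run:
```python
from go import *
import pickle
from scipy.optimize import least_squares
f=pickle.load(open("w5.pkl","rb")); a,b=pickle.load(open("f0.pkl","rb"))
A=lambda x0,y0,p:(x0+(p[0]+.5)/8-.5,y0+(p[1]+.5)/8-.5)
L=[((452,198),(235,211)),((470,223),(262,188)),((367,217),(291,241)),((384,244),(319,218)),((281,240),(352,272)),((297,266),(378,249))]
sc=np.array([A(275,135,p) for p,_ in L]);sd=np.array([A(160,140,p) for _,p in L])
w=np.array([(322.37,183.16),(321.57,197.92),(287.77,183.24),(287.46,197.96),(253.11,183.19)])
M=np.array([[-8,0],[8,0],[-8,-36],[8,-36],[-8,-72],[8,-72]],float)
def pts(p,k=6):
    C,x,y,n=board(p[:3],p[3],p[4]); return C+M[:k,:1]*x+M[:k,1:]*y
for name,use in [("all","abw"),("w",'w'),("ab","ab"),("aw","aw"),("bw","bw")]:
    def res(p):
        q=[]
        if 'a' in use:q.append((proj(a,pts(p))-sc).ravel()*2)
        if 'b' in use:q.append((proj(b,pts(p))-sd).ravel()*2)
        if 'w' in use:q.append((proj(f,pts(p,5))-w).ravel()*4)
        return np.concatenate(q)
    s=least_squares(res,[526,252,101,-7.5,15.5]); print(name,s.x.round(2),np.sqrt(2*s.cost/len(s.fun)).round(2))
for z in (100,101,102): print(z,((onz(f,w[0],z-2.1)+onz(f,w[1],z+2.1))/2).round(1))
```

```text
all [525.98 253.94  99.9   -7.39  16.16] 0.65
w [525.76 253.99 100.21  -7.4   16.3 ] 0.08
ab [526.43 251.96 101.4   -7.48  15.17] 0.3
aw [525.73 253.96 100.26  -7.42  15.99] 0.34
bw [526.39 254.01  99.25  -7.35  16.75] 0.69
100 [525.9 254.  100. ]
101 [525.2 253.9 101. ]
102 [524.6 253.7 102. ]
```

Run:
```python
from go import *
import pickle
f=pickle.load(open("w5.pkl","rb"));s=sense();Rc=R.from_euler('xyz',s['tcp_rot'])
for t in [(8,0,257),(-8,0,257),(8,0,245),(12,5,245),(12,-5,245),(12,5,223),(15,9,223),(15,-9,223),(15,-9,257-142),(15,9,115)]: print(t,proj(f,[s['eef_pos']+Rc.apply(t)]).round(1))
crop(f,225,175,75,100,6,"w5t.png")
hov(40,C=(526,253.3,100),yaw=-7.4,tilt=16)
```

```text
(8, 0, 257) [[258.9 185.8]]
(-8, 0, 257) [[258.9 205. ]]
(8, 0, 245) [[258.9 190.5]]
(12, 5, 245) [[265.7 185.4]]
(12, -5, 245) [[252.1 185.4]]
(12, 5, 223) [[266.2 194.9]]
(15, 9, 223) [[272.3 190.6]]
(15, -9, 223) [[245.3 190.6]]
(15, -9, 115) [[230.4 290.4]]
(15, 9, 115) [[284.9 290.5]]
clock 6.5 rot [-0.0062 -0.037  -0.004 ] shift [-9.  63.2 35.1] q [ 0.5   0.04  2.01 -0.19  0.91 -0.83] F [ 0.  -0.3 -0.7] op 0.204
```

View pics/w5t.png

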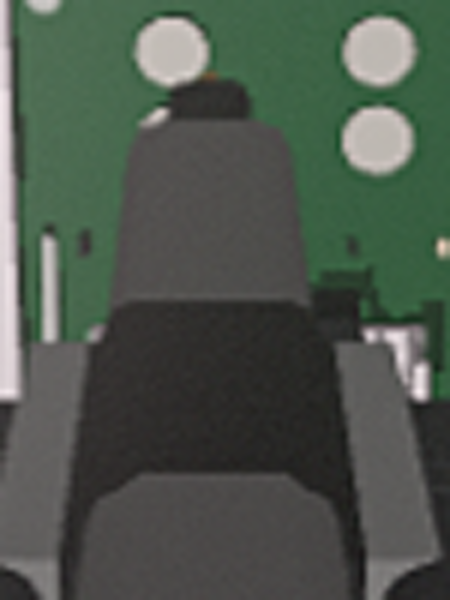

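```bash
python3 -m creep '[[-0.003,-0.018,-0.002,-3,15,5,1],[-0.003,-0.018,-0.002,-3,18,10,1],[0,0,0,-2,16,10,1],[0,0,0,-1,8,5,1],[0,0,0,0,0,0,1]]'
python3 - <<'E'
from go import *
grab_frame("wrist");f=grab_frame("wrist");a=grab_frame("scene");b=grab_frame("side");hov(40,C=(526,253.3,100),yaw=-7.4,tilt=16)
import pickle;pickle.dump((f,a,b,sense()),open("w6.pkl","wb"));cv2.imwrite("pics/w6.png",f["color"][:,:,::-1])
crop(f,210,140,125,95,6,"w6c.png");crop(a,290,110,90,75,8,"a6.png");crop(b,160,110,80,75,8,"b6.png")
E
```

```text
clock: 6.92
eef_pos: [444.5, 257.7, 387.0]
tcp_rot: [-3.139, 0.269, 3.002]
contact_force: [-0.5, -0.5, -1.1]
opening: 0.199
clock 7.12 rot [-0.0049 -0.0083 -0.0097] shift [0.9 7.5 2.9] q [ 0.58  0.15  1.96 -0.24  0.84 -0.71] F [ 0.4  0.4 -1.5] op 0.2
```

View pics/w6c.png

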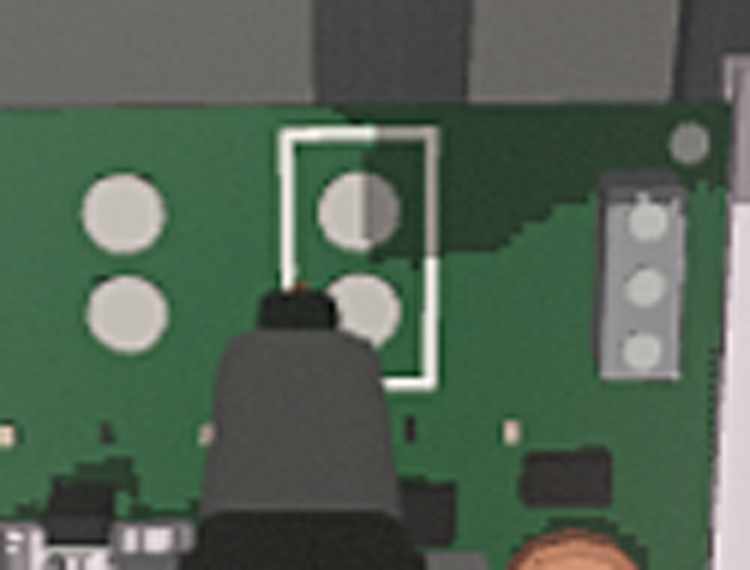

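View pics/a6.png

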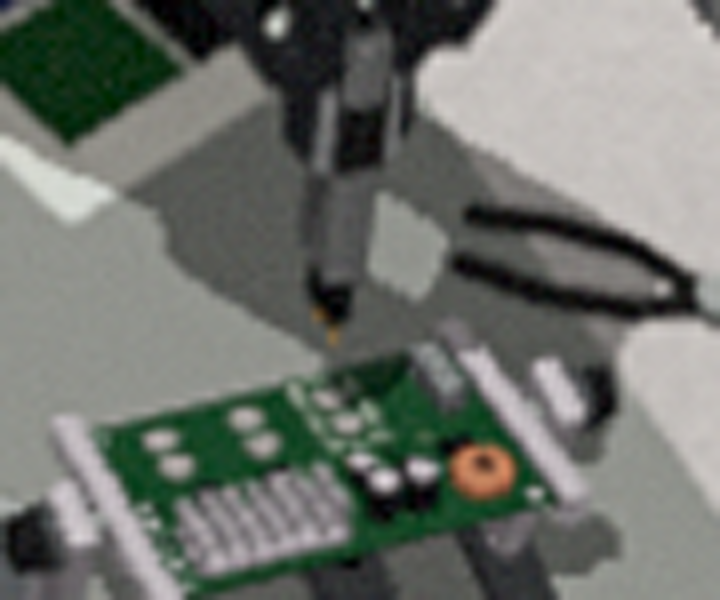

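View pics/b6.png

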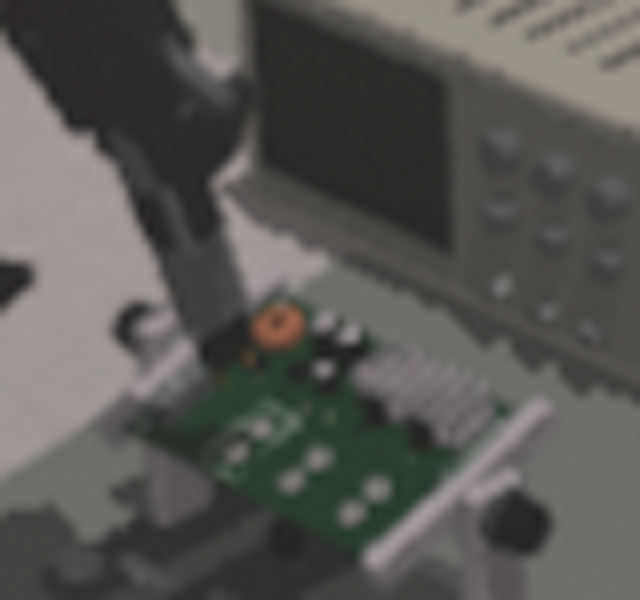

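The scene crop shows the brass tip ends at about (319,319) and (334,342). In the side crop they're faint, near (225,383) and (250,360). In the wrist view the tip peeks out at crop (300,288), beside the far land. I'll triangulate tips and lands with the same cameras.

Run:
```python
from go import *
import pickle
f,a,b,s=pickle.load(open("w6.pkl","rb"));Rc=R.from_euler('xyz',s['tcp_rot'])
A=lambda x0,y0,p:(x0+(p[0]+.5)/8-.5,y0+(p[1]+.5)/8-.5)
for nm,fr,(x,y,w,h) in [("sc",a,(325,145,12,12)),("sd",b,(182,150,16,14))]:
    c=fr["color"][y:y+h,x:x+w].astype(int); rb=c[:,:,0]-c[:,:,2]
    print(nm,x,y);print(rb)
tn,tf=[s['eef_pos']+Rc.apply(t) for t in [(8,0,257),(-8,0,257)]]
print("expected",tn.round(1),tf.round(1))
print("sc",proj(a,[tn,tf]).round(2).tolist(),"sd",proj(b,[tn,tf]).round(2).tolist(),"w",proj(f,[tn,tf]).round(2).tolist())
print("meas sc",A(290,110,(319,319)),A(290,110,(334,342)),"sd",A(160,110,(225,383)),A(160,110,(250,360)))
```

```text
sc 325 145
[[  0   4   5  -3   3  -3  -5   0   0   1   1   5]
 [  2   4   2  -1  -1  -6   1  -1  -1   0   3   5]
 [  3   2  -2  -1  -1   0  -1  -1  -5   4   3   2]
 [  2   1   3   8  27  22  -8  -1  -5   2   3   0]
 [  3   1   0   6  49  43  12  -9  -1   1   2   1]
 [  5   3  -1   2  16  11  23  14   2   1  -2   3]
 [  4   3   1  -2   1   4  51  24   1   2   5  -1]
 [  4   3   2   5   1   3  56  25   0   2   2   0]
 [  3   4   4   1   1   4  18  11   1   2   4   3]
 [  4   3   5   2   4   2   2   2   2   3   3   3]
 [  4   5   4   5   4   3   3   0  -3  -1   0  -3]
 [  6   6   3   4   4  -3  -3  -1  -5 -10  -7  -6]]
sd 182 150
[[ 3  1  1  2  1  2  2  3  0 31 66 69 44 64 80 64]
 [ 2  2  2  2  1  1  2  2  1 32 66 74 72 79 70 51]
 [ 3  3  2  2  2  2  2  2  2 17 45 63 66 63 49 27]
 [ 3  3  3  3  2  2  1  4  8 11 16 33 33 29 22  6]
 [ 3  3  2  2  2  2  1  3 16 24  0  3  2  0 -3 -2]
 [ 3  2  0 -2  2  2  0 -1 13 22  0 -1 -4 -2 -1  0]
 [ 0  0  0 -2  2  8  1 -4 -3  1  2 -3 -4 -2  0  2]
 [-1 -1 -1 -1  2 11  6 -3 -5 -1  0 -3 -3 -3 -1  0]
 [ 0 -1 -1  0 -1  2  4 -3 -4 -3 -4 -3 -4 -2 -3 -3]
 [-2 -1 -1 -3 -3 -3 -4 -3 -4 -4 -3 -3 -3 -2 -4 -4]
 [ 0 -1 -2 -3 -4 -3 -4 -3 -4 -4 -3 -1  0 -3 -3  0]
 [ 0 -1 -3 -3 -4 -4 -5 -3 -4 -3 -3 -1  1 -2  0  0]
 [-1 -3 -4 -3 -3 -3 -3 -2  0  1  4  2 -2  0  2  0]
 [-2 -2 -3 -1 -1 -1 -1  0  1  4  8  6 -1  1  0  0]]
expected [504.3 247.4 138.7] [519.6 245.2 143. ]
sc [[329.41, 149.22], [331.53, 152.38]] sd [[186.71, 158.34], [190.01, 155.54]] w [[258.67, 187.28], [258.71, 206.56]]
meas sc (329.4375, 149.4375) (331.3125, 152.3125) sd (187.6875, 157.4375) (190.8125, 154.5625)
```

Run:
```python
from go import *
import pickle
from scipy.optimize import least_squares
f5=pickle.load(open("w5.pkl","rb")); a,b=pickle.load(open("f0.pkl","rb")); f6=pickle.load(open("w6.pkl","rb"))[0]
im=f6["color"].astype(int)
m=((im.min(2)>95)&(im.max(2)-im.min(2)<40)).astype(np.uint8); m[:160]=0;m[205:]=0
n,l,s,c=cv2.connectedComponentsWithStats(m)
for i in range(1,n):
    if 60<s[i,4]<250: print(s[i],c[i].round(2))
A=lambda x0,y0,p:(x0+(p[0]+.5)/8-.5,y0+(p[1]+.5)/8-.5)
L=[((452,198),(235,211)),((470,223),(262,188)),((367,217),(291,241)),((384,244),(319,218)),((281,240),(352,272)),((297,266),(378,249))]
sc=np.array([A(275,135,p) for p,_ in L]);sd=np.array([A(160,140,p) for _,p in L])
w=np.array([(322.37,183.16),(321.57,197.92),(287.77,183.24),(287.46,197.96),(253.11,183.19)])
M=np.array([[-8,0],[8,0],[-8,-36],[8,-36],[-8,-72],[8,-72]],float)
def pts(p,k=6):
    C,x,y,n=board(p[:3],p[3],p[4]); return C+M[:k,:1]*x+M[:k,1:]*y
oa,ob,ow=np.array([0,.1]),np.array([.9,-.9]),np.array([1,2.])
for name,use in [("all","abw"),("w",'w'),("ab","ab"),("aw","aw"),("bw","bw")]:
    def res(p):
        q=[]
        if 'a' in use:q.append((proj(a,pts(p))-sc+oa).ravel()*2)
        if 'b' in use:q.append((proj(b,pts(p))-sd+ob).ravel()*2)
        if 'w' in use:q.append((proj(f5,pts(p,5))-w+ow).ravel()*4)
        return np.concatenate(q)
    s=least_squares(res,[526,252,101,-7.5,15.5]); print(name,s.x.round(2),np.sqrt(2*s.cost/len(s.fun)).round(2))
```

```text
[256 161  27  44 237] [271.33 176.98]
[184 169  15  14 152] [190.85 175.78]
[223 169  15  14 152] [230.14 175.32]
[263 169  13  13 139] [269.01 174.86]
[186 186  14  14 148] [192.18 192.28]
[224 186  14  13 144] [230.71 191.93]
[264 186  13  12 108] [270.64 190.87]
all [524.16 253.23  98.62  -7.41  15.8 ] 0.32
w [523.89 253.19  99.07  -7.4   15.95] 0.08
ab [524.17 254.03  97.92  -7.45  15.02] 0.24
aw [524.11 253.23  98.73  -7.4   15.91] 0.31
bw [524.13 253.21  98.64  -7.4   15.96] 0.26
```

```bash
python3 -c "
from go import *
hov(15,C=(524.2,253.2,98.7),yaw=-7.4,tilt=15.9)"
```

```text
clock 7.12 rot [-0.0049 -0.0066 -0.0097] shift [ 2.3  7.3 28.6] q [ 0.58  0.15  1.96 -0.24  0.84 -0.71] F [ 0.4  0.4 -1.5] op 0.2
```

```bash
python3 -m creep '[[-0.005,-0.006,-0.01,2,7,6,1],[0,0,0,0,0,8,1],[0,0,0,0,0,6,1],[0,0,0,0,0,1,1]]'
python3 - <<'E'
from go import *
for i in range(2): grab_frame("wrist")
f=grab_frame("wrist");a=grab_frame("scene");b=grab_frame("side");hov(15,C=(524.2,253.2,98.7),yaw=-7.4,tilt=15.9)
E
```

```text
clock: 7.45
eef_pos: [448.8, 261.9, 367.7]
tcp_rot: [3.139, 0.279, 3.011]
contact_force: [0.4, -0.3, -2.0]
opening: 0.207
clock 7.7 rot [ 0.0027  0.0029 -0.0012] shift [1.2 0.7 8.7] q [ 0.58  0.18  1.97 -0.26  0.79 -0.69] F [ 0.5  0.1 -1.5] op 0.201
```

```bash
python3 -m creep '[[0.003,0.003,-0.001,1.2,0.7,5,1],[0,0,0,0,0,5,1],[0,0,0,0,0,3,1],[0,0,0,0,0,0,1]]'
python3 - <<'E'
from go import *
for i in range(2): grab_frame("wrist")
f=grab_frame("wrist");a=grab_frame("scene");b=grab_frame("side");hov(6,C=(524.2,253.2,98.7),yaw=-7.4,tilt=15.9)
import pickle;pickle.dump((f,a,b,sense()),open("w7.pkl","wb"))
crop(f,220,140,110,90,7,"w7c.png");crop(a,310,130,50,45,12,"a7.png");crop(b,175,145,45,40,12,"b7.png")
s=sense();Rc=R.from_euler('xyz',s['tcp_rot']);t=[s['eef_pos']+Rc.apply(v) for v in [(8,0,257),(-8,0,257)]]
print("exp sc",((proj(a,t)-[310,130]+.5)*12).round(0).tolist(),"sd",((proj(b,t)-[175,145]+.5)*12).round().tolist(),"w",((proj(f,t)-[220,140]+.5)*7).round().tolist())
E
```

```text
clock: 8.03
eef_pos: [451.8, 262.8, 355.7]
tcp_rot: [3.141, 0.278, 3.012]
contact_force: [-1.0, 0.5, -1.5]
opening: 0.204
clock 8.28 rot [ 0.0012  0.0017 -0.0005] shift [ 0.4 -0.3  5. ] q [ 0.58  0.2   1.98 -0.26  0.76 -0.69] F [ 0.2  0.6 -0.7] op 0.203
exp sc [[262.0, 326.0], [287.0, 364.0]] sd [[155.0, 236.0], [194.0, 202.0]] w [[280.0, 328.0], [280.0, 463.0]]
```

View pics/w7c.png

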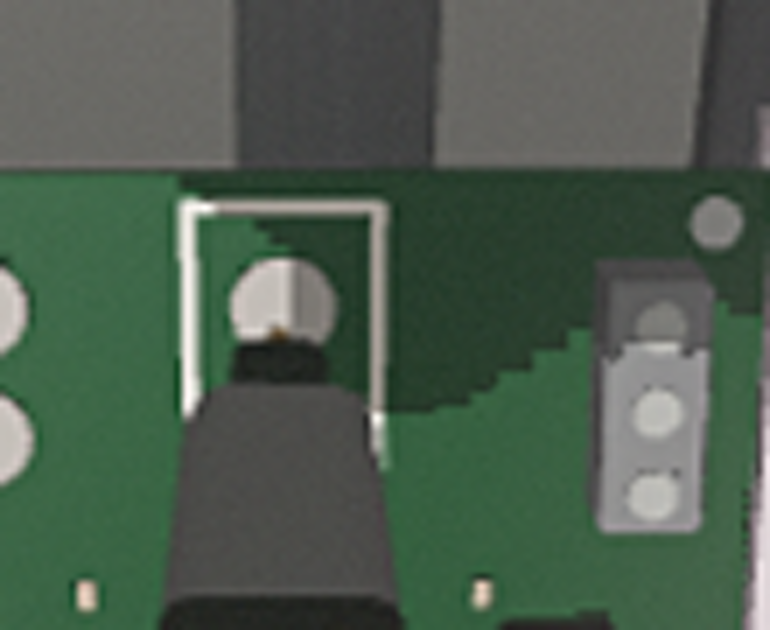

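View pics/a7.png

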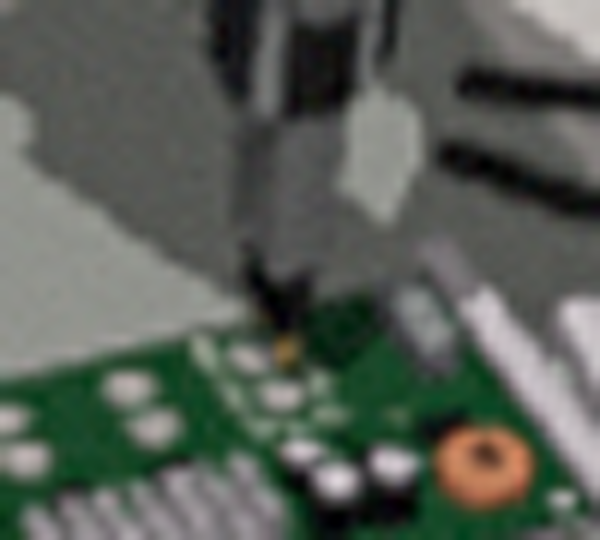

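View pics/b7.png

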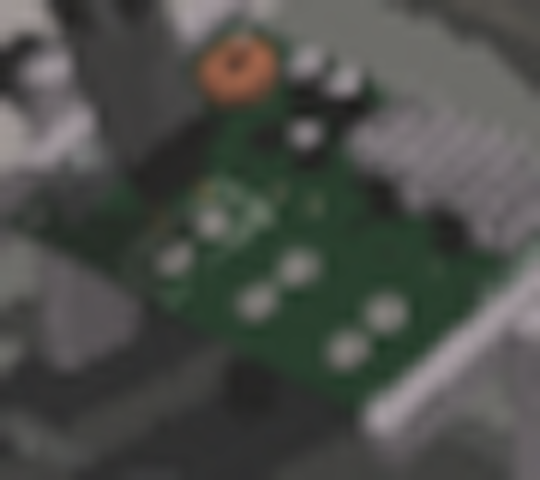

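Everything agrees to about 1 mm. In the wrist crop the tip column is 277 against a land centre of 284, so I'll nudge +y slightly and descend.

```bash
python3 -m creep '[[0.001,0.002,0,0.4,0.4,3,1],[0,0,0,0,0,3,1],[0,0,0,0,0,0.5,1]]'
python3 - <<'E'
from go import *
for i in range(5): grab_frame("wrist")
hov(0,C=(524.2,253.5,98.7),yaw=-7.4,tilt=15.9)
E
```

```text
clock: 8.53
eef_pos: [453.5, 263.3, 350.2]
tcp_rot: [3.141, 0.278, 3.012]
contact_force: [0.0, 0.9, -1.5]
opening: 0.203
clock 8.78 rot [ 0.0012  0.0007 -0.0008] shift [ 0.4 -0.7  4.9] q [ 0.58  0.21  1.98 -0.26  0.75 -0.68] F [ 0.4  0.4 -1.1] op 0.204
```

```bash
python3 -m creep '[[0.001,0.001,0,0.3,-0.3,1.5,1],[0,0,0,0,0,1.5,1]]'
python3 - <<'E'
from go import *
for i in range(4): f=grab_frame("wrist")
a=grab_frame("scene")
hov(0,C=(524.2,253.5,98.7),yaw=-7.4,tilt=15.9)
crop(f,220,140,110,90,7,"w8c.png");crop(a,310,130,50,45,12,"a8.png")
E
```

```text
clock: 8.95
eef_pos: [454.1, 263.0, 348.0]
tcp_rot: [3.141, 0.278, 3.012]
contact_force: [0.7, 0.6, -1.3]
opening: 0.204
clock 9.2 rot [ 0.0005  0.0001 -0.0008] shift [ 0.2 -0.4  2.1] q [ 0.58  0.22  1.98 -0.27  0.75 -0.68] F [ 0.1 -0.7 -0.5] op 0.205
```

View pics/w8c.png

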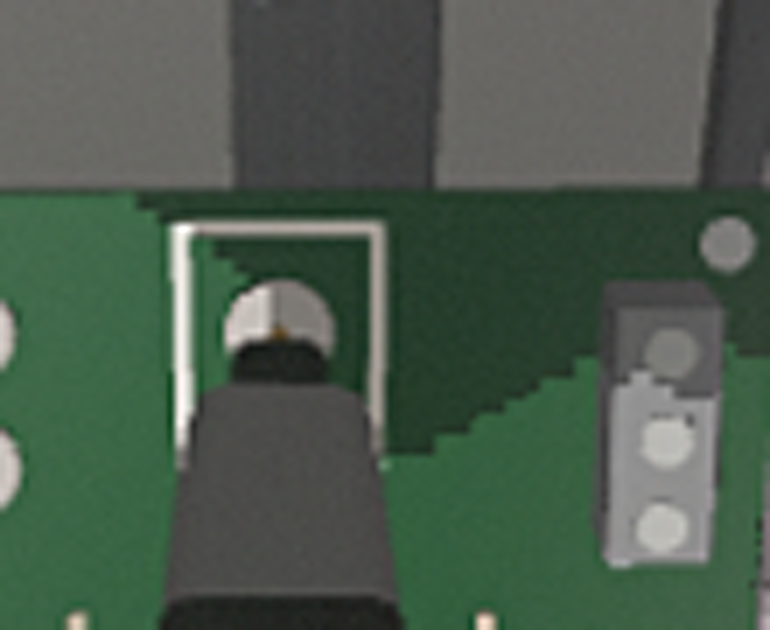

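View pics/a8.png

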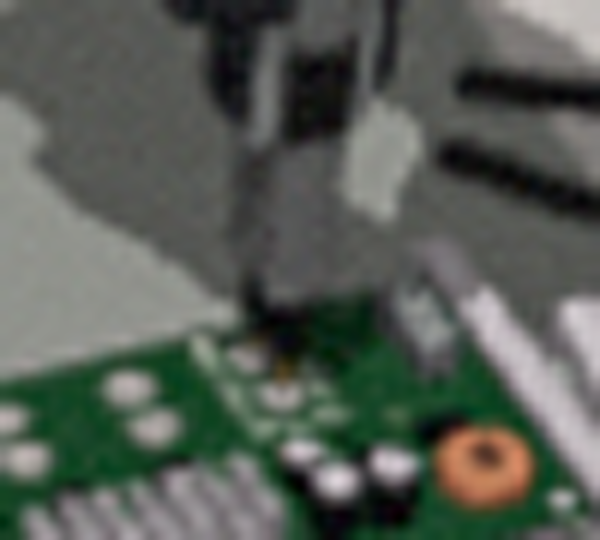

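```bash
cat > fz.py <<'E'
from go import *
F=[];T=[];P=[]
for i in range(8):
    grab_frame("wrist");s=sense();F.append(s['contact_force']);T.append(s['wrist_torque']);P.append(s['eef_pos'])
C,x,y,n=board(yaw=-7.4,tilt=15.9);F=np.array(F);Rc=R.from_euler('xyz',s['tcp_rot'])
print("F x y n",(F@np.stack([x,y,n],1)).mean(0).round(2),"sd",(F@n).std().round(2),"torque tool",Rc.inv().apply(np.mean(T,0)).round(3))
hov(0,C=(524.2,253.5,98.7),yaw=-7.4,tilt=15.9)
E
python3 fz.py; python3 -m creep '[[0,0,0,0.2,-0.2,1,1],[0,0,0,0,0,1,1]]'; python3 fz.py
```

```text
F x y n [-0.31  0.2  -0.99] sd 0.38 torque tool [ 0.01   0.185 -0.003]
clock 9.6 rot [ 0.0005  0.0002 -0.0007] shift [ 0.2 -0.5  2.2] q [ 0.58  0.22  1.98 -0.27  0.75 -0.68] F [ 0.1 -0.1 -1.5] op 0.206
clock: 9.77
eef_pos: [454.5, 262.9, 346.2]
tcp_rot: [3.141, 0.278, 3.012]
contact_force: [-0.3, -0.4, 0.9]
opening: 0.201
F x y n [-0.59 -0.26  0.29] sd 0.58 torque tool [ 0.055  0.225 -0.021]
clock 10.17 rot [ 0.0008  0.0005 -0.0008] shift [ 0.1 -0.3  0.3] q [ 0.58  0.22  1.98 -0.27  0.74 -0.68] F [-0.7  0.2 -0.6] op 0.202
```

```bash
python3 -m creep '[[0,0,0,0,0,1,1]]'; python3 fz.py; python3 -m creep '[[0,0,0,0,0,1,1]]'; python3 fz.py
```

```text
clock: 10.25
eef_pos: [454.7, 262.9, 345.4]
tcp_rot: [3.14, 0.278, 3.012]
contact_force: [-0.9, -1.0, 1.1]
opening: 0.205
F x y n [-0.29 -0.28  1.93] sd 0.6 torque tool [0.076 0.268 0.003]
clock 10.65 rot [ 0.0008  0.0006 -0.0008] shift [ 0.2 -0.3 -0.6] q [ 0.58  0.22  1.98 -0.27  0.74 -0.68] F [-1.1 -0.4  1. ] op 0.206
clock: 10.73
eef_pos: [455.0, 262.8, 344.5]
tcp_rot: [3.141, 0.278, 3.012]
contact_force: [-0.8, -0.7, 1.7]
opening: 0.206
F x y n [-0.7  -0.26  2.37] sd 0.41 torque tool [0.126 0.294 0.015]
clock 11.13 rot [ 0.0008  0.0005 -0.0008] shift [ 0.2 -0.3 -1.6] q [ 0.58  0.22  1.98 -0.27  0.74 -0.68] F [-2.1 -0.1  1.5] op 0.205
```

```bash
python3 -m creep '[[0.001,0,0,0,0,0.5,1]]'; python3 fz.py
python3 - <<'E'
from go import *
f=grab_frame("wrist");a=grab_frame("scene");b=grab_frame("side")
import pickle;pickle.dump((f,a,b,sense()),open("w9.pkl","wb"))
crop(f,220,140,110,90,7,"w9c.png");crop(a,310,130,50,45,12,"a9.png");crop(b,175,145,45,40,12,"b9.png")
E
```

```text
clock: 11.22
eef_pos: [455.2, 262.9, 344.0]
tcp_rot: [3.141, 0.278, 3.011]
contact_force: [-1.8, 0.5, 2.4]
opening: 0.209
F x y n [-1.06  0.08  2.61] sd 0.63 torque tool [-0.084  0.348 -0.01 ]
clock 11.62 rot [-0.      0.0006 -0.0008] shift [ 0.2 -0.4 -2.1] q [ 0.58  0.23  1.98 -0.27  0.74 -0.68] F [-1.7  0.9  1.3] op 0.202
```

View pics/w9c.png

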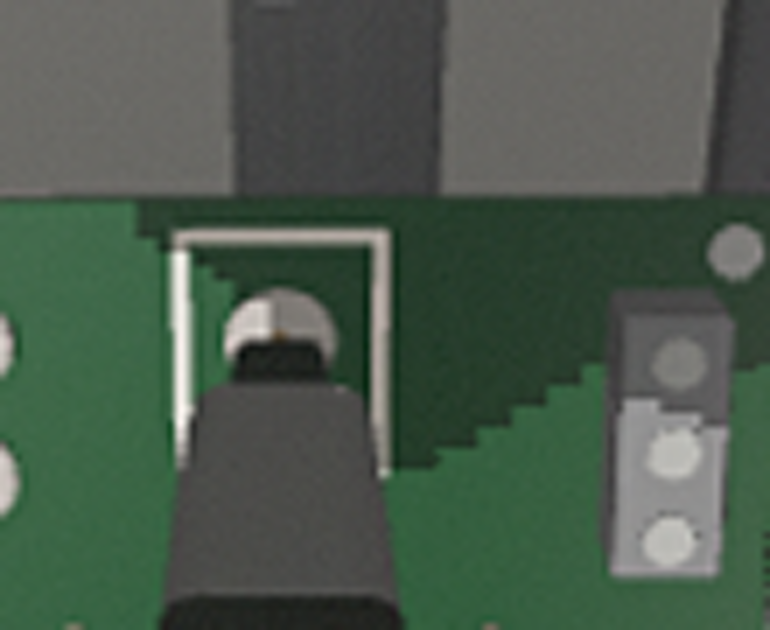

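View pics/a9.png

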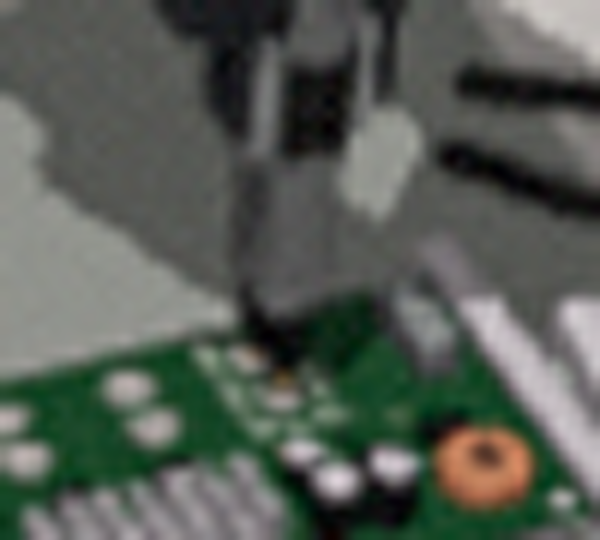

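View pics/b9.png

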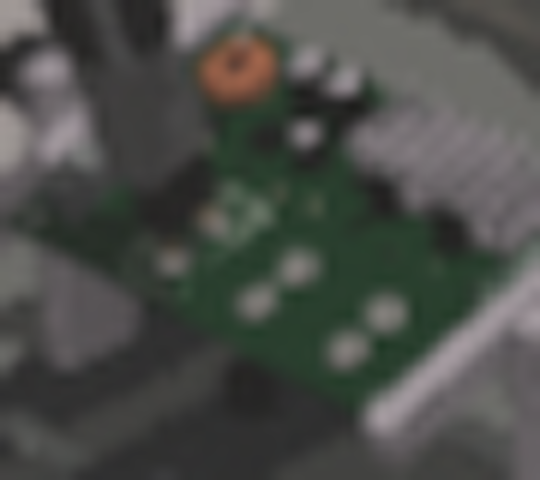

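Run:
```python
from go import *
import pickle
f,a,b,s=pickle.load(open("w9.pkl","rb"))
c=a["color"][155:168,326:340].astype(int);print("sc R-B rows155 cols326");print(c[:,:,0]-c[:,:,2]);print(c[:,:,0])
c=b["color"][158:170,185:198].astype(int);print("sd rows158 cols185");print(c[:,:,0]-c[:,:,2]);print(c[:,:,0])
a0,b0=pickle.load(open("f0.pkl","rb"))
for nm,F0,(y0,y1,x0,x1) in [("sc",a0,(155,168,326,340)),("sd",b0,(158,172,184,198))]:
    im=F0["color"].astype(int);m=((im.min(2)>110)&(im.max(2)-im.min(2)<40)).astype(np.uint8)
    k=np.zeros_like(m);k[y0-3:y1+3,x0-3:x1+3]=1
    n,l,st,ce=cv2.connectedComponentsWithStats(m*k)
    for i in range(1,n): print(nm,st[i],ce[i].round(2))
```

```text
sc R-B rows155 cols326
[[  2   3   4   4   1   1  -2   1   0  -1   1  -6  -7 -10]
 [  3   3   5   2   1   0   1  -1   0  -1  -5  -5  -9  -8]
 [  1   0   3   1  -2  -1   3  -5   0  -5 -18  -4 -12  -9]
 [  1   4  -3   2   3   4  -4   5  -4  -2  -5 -11 -10  -8]
 [  0   3   0   4  21  23   5  -8  -7  -4  -7 -13  -3 -20]
 [ -3   4  -2   2  11   9   3  11   1   2  -2  -7 -12 -17]
 [-11  -6  -2  -3   0  -2   9  42  20  -1   2  -2  -9 -13]
 [-22 -15  -4  -1  -1   0  11  24  15   2   1  -4 -14 -16]
 [-17 -15  -4   0   0  -3   8   9   6  -2  -3  -4 -13 -11]
 [-18 -15 -16  -7  -1  -2  -4   2  -5  -7  -3   2  -3  -8]
 [-11 -17 -19  -9  -5  -3   3  -5   0  -3  -6  -5  -6 -14]
 [-18 -15 -16 -19 -12  -5  -5  -5  -5  -5  -9 -11 -13 -18]
 [-12 -15 -14 -11 -13 -12  -4  11   5   2  -1  -7  -9 -13]]
[[148 145 145  98  41  45  86  97  82  63  51  30  30  17]
 [147 151 154 110  37  13  49  50  47  31  21  15  13  15]
 [105  93  96  70  23  10   9  16  15   6   3  19   2  20]
 [ 80  66  41  60  49  20   7   8  17  10  20  14  14   2]
 [105 129  86 131 134  85  36   2   5  17  20  11   8   3]
 [ 64 116  88 
[... 1563 characters left out ...]
 41  42  42  50  68  77]
 [ 70  57  51  53  49  54  41  42  42  56  89 110 104]]
sc [323 152  20   9  80] [330.34 153.91]
sc [329 158   5   3   8] [331.   159.25]
sc [332 161   5   3   9] [333.89 162.11]
sc [329 163   1   1   1] [329. 163.]
sc [323 164   2   3   4] [323.25 165.  ]
sc [332 165   1   1   1] [332. 165.]
sc [337 164   1   1   1] [337. 164.]
sc [334 166   6   5  12] [336.5  168.42]
sc [341 167   2   3   5] [341.6 168.2]
sc [324 168   8   3  14] [327.43 169.43]
sd [181 155   3   3   5] [181.6 155.6]
sd [200 156   1   1   1] [200. 156.]
sd [192 163   1   1   1] [192. 163.]
sd [189 166   1   1   1] [189. 166.]
sd [199 167   1   1   1] [199. 167.]
sd [196 170   1   1   1] [196. 170.]
```

```bash
python3 fz.py; python3 fz.py
python3 - <<'E'
from rig import sense,job
s=sense();print(s['clock'],s['eef_pos'],s['qvel'].round(4));print(job.sign_off())
E
```

```text
F x y n [-0.86  0.83  2.72] sd 0.47 torque tool [-0.195  0.33  -0.003]
clock 12.17 rot [-0.0001  0.0006 -0.0008] shift [ 0.2 -0.4 -2.1] q [ 0.58  0.23  1.98 -0.27  0.74 -0.68] F [-0.9  1.1  1.7] op 0.207
F x y n [-0.52  1.07  2.73] sd 0.44 torque tool [-0.22   0.339  0.002]
clock 12.57 rot [-0.0001  0.0006 -0.0008] shift [ 0.2 -0.3 -2.1] q [ 0.58  0.23  1.98 -0.27  0.74 -0.68] F [-1.8  2.1  2.2] op 0.207
12.5667 [455.18048386 262.80858949 343.9197481 ] [-0.0014  0.0011  0.0012 -0.0017 -0.0005 -0.    ]
the job is handed in; nothing more can be done
None
```

I drew the tester straight up out of its cradle and carried it clear to the board. I set it square to the face (estimated tilt about 15.9°, yaw −7.4°) on the white-framed pair. The job was handed in at 12.6 s with the gripper still holding it there.

**Last checks that agreed:**
- **Press:** the net push along the board normal was about 3.7 N. That puts both tips about 2.6 mm in, of 6 mm. The distance moved past first contact suggests about 3 mm.
- **Position:** all three views show the tips on the marked lands, within about 2 mm of centre.
- **Steadiness:** the arm pose did not change over the last second, and the grip opening stayed at about 0.20.

**Checks that were weak or disagreed:**
- **Cameras:** the side and wrist cameras disagreed with the arm's own position by about 2 mm. I corrected for this by measuring tips and lands in the same views.
- **Sideways force:** a small force of about 1 N along the board remained, from the tips rubbing on the lands.
- **Individual tips:** I could not read each tip's travel separately, so the even press is inferred from the total force and the tester being square. Estimates of the board's tilt ran from 15.0° to 16.8°.

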